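# Close the mosaic frame over its quarter-turn fastener and hold it shut

### The job

The sprung backing panel of the mosaic frame stands open: turn the wing of the quarter-turn fastener on the frame's front rail until it lines up with the panel's slot (pointing straight from front to hinge), then swing the panel down so that the wing comes through the slot. Finish holding the panel with the fingers, pressed firmly flat against the frame without forcing it: do not let go, as it springs open. Leave everything else on the table where it is.

Things in the scene. Friction and masses are not known exactly. Their poses are not given: they have to be found in the camera images.
- frame: Wooden box frame with a mosaic inside, fixed to the table: 170 mm deep (x), 240 wide (y), 40 high; yawed up to 0.4 rad. Origin: centre of the underside. Front side is -x: a flat 75 mm wide rail (frame x -85 to -10, top at z 40) with the fastener in its middle. The hinge is along the +x side.
- hinge (a point): Middle of the panel's hinge axis, which is parallel to frame y: at frame x +80, y 0, z 44 mm. Axes as the frame's. A hinge spring (0.3 N m/rad, rest at 1.75 rad, a little friction) stands the panel open and swings it open again whenever it is not held; pushing 4 N at 120 mm from the hinge just shuts it; a firm hold is 10 to 20 N.
- panel: Plywood panel 166 long x 222 wide x 8 mm. Origin: point hinge, mid thickness. Its -x runs from the hinge to the free edge; +z is the normal of the outer face (4 mm off), up when shut; facing back, away from the robot, while open. Open angle = rotation about frame +y from the frame: 0 shut flat on the front rail, 1.6 to 1.9 rad at the start, at most 2.0.
- slot (a point): Centre of the oblong slot through the panel, on its outer face, 114 mm from the hinge. Slot: 22 mm wide (panel y +-11), 72 mm long (78 to 150 mm from the hinge, along panel x). Beside it the panel is plain board, out to panel y +-111. The wing must come through this slot.
- wing: Fastener wing: steel bar 44 mm long (its x), 12 thick (y), 32 tall, on an 18 mm round collar. Origin: on its vertical turning axis, on the rail's top, at frame (-35, 0, 40) mm; the bar spans z 6 to 38. Turns about z with friction 0.05 N m, stays where left. In line with the slot when its x is parallel to frame x, either end forward.
- wing_top (a point): Middle of the wing's top, 38 mm above the rail; axes as the wing's. The wing starts 0.6 rad or more off the slot's line; either way round reaches it, so turn the shorter way. A stop lies 0.3 rad past the line each way. It stands 30 mm proud of the shut panel.
- brush: Bystander, to be left alone: paint brush lying left of the frame. Origin: its underside, near the middle.
- mug: Bystander, to be left alone: stoneware mug, 84 mm wide, 85 mm high, left. Origin: its underside.
- tub: Bystander, to be left alone: clear tub with a lid, 56 mm wide, 75 mm high, left. Origin: its underside.
- nippers: Bystander, to be left alone: tile nippers with blue grips lying right of the frame, 180 mm long. Origin: its underside, near the middle.
- jar: Bystander, to be left alone: lidded white jar, 64 mm wide, 75 mm high, right. Origin: its underside.
- dish: Bystander, to be left alone: small white bowl, 70 mm wide, 30 mm high, right. Origin: its underside.

How it is judged:
By the outcome, as a careful person would: the job done as asked, in the order asked, and still so for the second after the job is handed in, while the arm keeps its last pose, push and grip.
It also fails if it takes over 50 s, if anything falls off the work surface, if the arm or the gripper's body presses on something with over 40 N, if the wrist force passes 120 N, or if a joint passes its speed limit or range.

### The arm

A 7-joint arm with a two-finger parallel gripper is mounted at the origin on the work surface. World frame = base frame: x ahead of the robot, y to its left, z up, the work surface at z = 0. Lengths are in mm, angles in rad, forces in N, time in s.
With the tool pointing down it reaches from about 400 to 925 mm from the base axis. Payload 4.1 kg.
Tool frame: the origin (TCP) lies midway between the tips of the shut fingers; the grasp point (between the pads) lies robot.grip_depth behind it (robot.grip_depth is the distance from the TCP to the grasp point, in mm); z points along the fingers, y is the line along which they close (so a half turn about z gives the same grasp; the last joint's range is limited). The gripper opens to 85 mm and grips with 20 to 120 N. Pads are 22 mm wide; open, the fingers measure 114 mm over their backs; the gripper's body (76 mm by 85 mm) begins 54 mm behind the grasp point. The pads swing forward as they close: fully open they stand 13 mm farther back than shut.
Start: joints at [-1.304, 0.398, 0.045, 1.537, -0.019, 1.207, -0.051], TCP at [232.486, 607.041, 197.447] pointing down, gripper open.
Joint ranges: [-2.82, 2.82], [-0.49, 2.23], [-1.37, 1.46], [0, 2.46], [-1.36, 4.5], [0.23, 2], [-2.94, 2.94]. Speed limits (rad/s): [2.57, 2.57, 3.14, 3.14, 3.14, 3.14, 3.14].

### API

Orientations are given as a rotation vector (axis times angle).
In Python, from rig import robot, cams, probe_bus, ticket gives the robot as it stands (robot), with the cameras (cams), the readings (probe_bus) and the job (ticket).
- The arm moves only by the shell command python3 inch.py 'ROWS' [OPENING] [FORCE]. ROWS is a JSON list of rows, 1 to 8 of them, each of 6 numbers: dx, dy, dz in mm, then a rotation vector rx, ry, rz in rad; each row shifts and turns the commanded pose from where the row before left it, along the tool's axes as they then stand; what a row does not reach is not made up. A row lasts 1/12 s, in which the tool goes at most 41.7 mm and 0.125 rad, less where a joint would pass 70% of its speed; a pose out of reach is approached as far as the arm can. OPENING is the finger opening in mm, set as the command begins (- or left out keeps the last). The fingers move at their own pace and stop on an object; FORCE is the grip in N (left out, the last holds). Time passes only in rows, so rows that do not move let the fingers close. It prints the time, the measured TCP pose, the force, the opening and the grip force at its end.
- probe_bus.read_state(): the state, without advancing time (a new reading comes with each control period).
- cams.grab_frame(name): name is "side" or "top" or "wrist"; returns the picture (400x640x3 uint8, red, green, blue); there is no depth.
- cams.camera_info(name): a dict with "mtx" (3x3 intrinsics, pixels), "k1" (the pictures are not rectified: a ray, as slopes to the right and down, at radius r is drawn at 1 + k1 r^2 times it, then the intrinsics apply), "R" (3x3) and "t" (3): a world point X has camera coordinates R X + t. Camera axes: x right, y down, z forward; pixel columns grow to the right and rows downward; lengths in mm; the calibration is good to about 2 mm. A picture is of the moment at which its call begins: read the wrist's pose just before it. camera_info takes no time and is no camera call; for the wrist camera it gives the pose at the moment of the call.
- ticket.sign_off(): hands the job in; it is judged then, once.
The state is a dict: "time_s": time; "q": joint angles; "qvel": joint speeds; "joint_efforts": joint torques, N m; "tcp_pos": TCP position; "tool_rot": TCP orientation; "wrist_force": force on the tool from outside, world axes, zero at the start; "wrist_torque": the same for the moment, N m; "gripper_width": finger opening in mm; "finger_force": force on a finger pad.
Only numpy, scipy, OpenCV 4.12 (cv2) and the standard library are available. Lean on these libraries where they do the work, as an engineer would, in place of code of your own. Each camera call takes 0.05 s, during which the arm holds its last target. There are 200 camera calls.

## Working session

There is one attempt and no reset: what is moved stays moved. The work goes in short steps, Python scripts to look and compute and a shell command to move; the robot and the scene stay as the last step left them, time stands still between calls to the robot, and variables do not carry over. Pictures are saved under pics/ and viewed, at most 10 in all, crops included, and the job is handed in when it is done.

```bash
ls; mkdir -p pics; python3 - <<'E'
from rig import robot, cams, probe_bus, ticket
import cv2,numpy as np
s=probe_bus.read_state(); print(s, robot.grip_depth)
for n in ("side","top"):
    cv2.imwrite(f"pics/{n}0.png",cams.grab_frame(n)[:,:,::-1]); c=cams.camera_info(n)
    print(n,c)
E
```

```text
inch.py
pics
rig.py
{'time_s': 0.0, 'q': array([-1.30399778,  0.39919213,  0.04500531,  1.53788345, -0.01866523,
        1.20686993, -0.05068925]), 'qvel': array([ 0.00065449,  0.00098263, -0.00039621,  0.00095732, -0.00261045,
        0.00049186, -0.00118697]), 'joint_efforts': array([-1.44574760e-04, -4.75127113e+01,  1.36436451e+00, -2.54210311e+01,
        1.15290389e-02,  9.53205570e-03, -7.73198508e-06]), 'tcp_pos': array([232.23290643, 606.35712899, 196.36132599]), 'tool_rot': array([-5.71111191e-01, -3.08904308e+00,  3.01942618e-03]), 'wrist_force': array([ 0.56432967,  0.00628818, -0.83856098]), 'wrist_torque': array([-0.01311803,  0.00749282,  0.0018974 ]), 'finger_force': 0.0, 'gripper_width': 85.11673979581458} 18.700000000000003
side {'mtx': array([[384.11322168,   0.        , 319.53845413],
       [  0.        , 384.11322168, 199.3080897 ],
       [  0.        ,   0.        ,   1.        ]]), 'k1': -0.027504884487661717, 'R': array([[ 0.82769054, -0.56117854, -0.00264867],
       [-0.41283722, -0.60568918, -0.680225  ],
       [ 0.3801234 ,  0.56410927, -0.73299859]]), 't': array([-378.9737379 ,  302.21442343,  859.83952518])}
top {'mtx': array([[401.72475275,   0.        , 325.80728808],
       [  0.        , 401.72475275, 201.38261036],
       [  0.        ,   0.        ,   1.        ]]), 'k1': 0.031151366164431257, 'R': array([[ 0.00695557, -0.99990148, -0.01219236],
       [-0.98061104, -0.00443249, -0.19591414],
       [ 0.19584079,  0.01331866, -0.98054526]]), 't': array([  62.99937197,  516.84770333, 1196.04697711])}
```

View pics/side0.png

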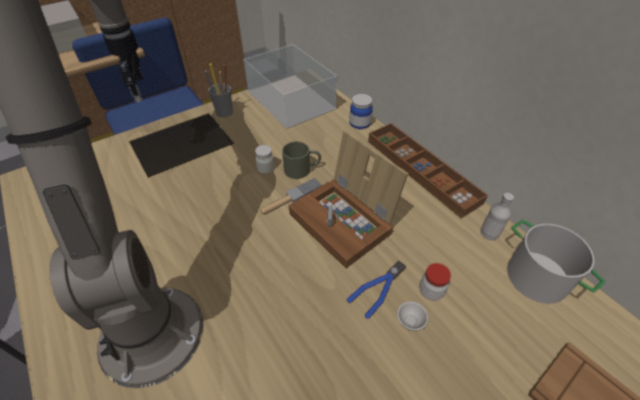

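View pics/top0.png

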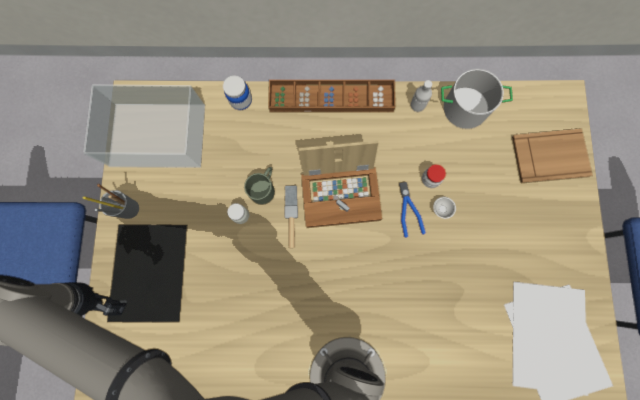

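The top view shows the frame at about (342,200) with the panel open behind it, and the wing at about (341,204), skewed. The brush is left of the frame, and the nippers, jar and dish are to its right. In the side view the wing is at about (331,213).

```bash
python3 - <<'E'
import cv2,numpy as np
a=cv2.imread("pics/top0.png")[125:235,285:395]; b=cv2.imread("pics/side0.png")[125:270,270:415]
a=cv2.resize(a,(400,400),interpolation=cv2.INTER_CUBIC);b=cv2.resize(b,(400,400),interpolation=cv2.INTER_CUBIC)
cv2.imwrite("pics/z0.png",np.hstack([a,b]))
E
```

```text
(no output)
```

View pics/z0.png

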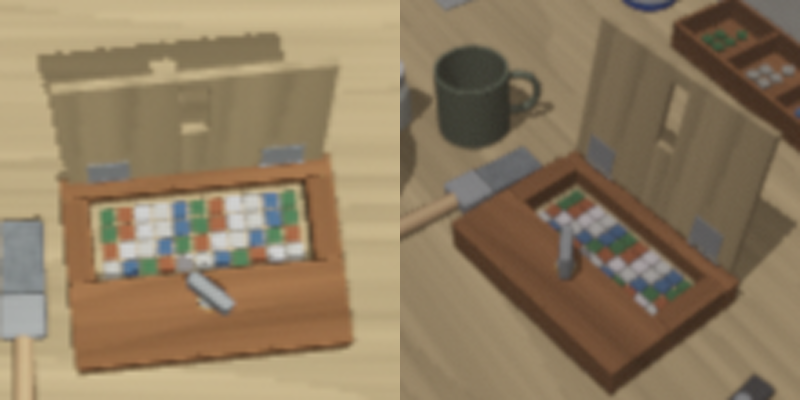

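The zoomed crops show the frame's corners clearly. The wing's top is skewed about 0.7 rad off the slot's line, and the slot is in the middle of the panel. Next I'll fit the frame, wing and panel from both views.

```bash
cat > h.py <<'E'
import numpy as np
from rig import robot, cams, probe_bus, ticket
from scipy.spatial.transform import Rotation as Ro
from scipy.optimize import least_squares
def proj(c,X):
    p=np.atleast_2d(X)@c["R"].T+c["t"]; s=p[:,:2]/p[:,2:]
    s=s*(1+c["k1"]*(s**2).sum(1,keepdims=True)); return s@c["mtx"][:2,:2].T+c["mtx"][:2,2]
def world(f,P):  # f: x,y,yaw
    return np.atleast_2d(P)@Ro.from_rotvec([0,0,f[2]]).as_matrix().T+[f[0],f[1],0]
def panel(th,P): # panel coords -> frame coords
    return np.atleast_2d(P)@Ro.from_rotvec([0,th,0]).as_matrix().T+[80,0,44]
E
cat > fit.py <<'E'
from h import *
ct,cs=cams.camera_info("top"),cams.camera_info("side")
T=np.array([[62,183],[328,157],[352,345],[78,371.]])/3.636+[285,125]
S=np.array([[55,222],[212,378],[337,287],[178,153.]])/2.759+[270,125]
TP=np.array([[85,120,40],[85,-120,40],[-85,-120,40],[-85,120,40]])
SP=np.array([[-85,120,40],[-85,-120,40],[85,-120,40],[85,120,40]])
PT=np.array([[52,90],[338,68]])/3.636+[285,125]; PS=np.array([[202,20],[378,137]])/2.759+[270,125]
PP=np.array([[-166,111,-4],[-166,-111,-4]])
def r(v):
    return np.concatenate([(proj(ct,world(v,TP))-T).ravel(),(proj(cs,world(v,SP))-S).ravel(),
     (proj(ct,world(v,panel(v[3],PP)))-PT).ravel(),(proj(cs,world(v,panel(v[3],PP)))-PS).ravel()])
o=least_squares(r,[500,0,.1,1.75],loss="soft_l1"); print(o.x.round(3)); print(o.fun.reshape(-1,2).round(1).tolist())
print("wing",world(o.x[:3],[-35,0,78]), "hinge",world(o.x[:3],[80,0,44]))
s=probe_bus.read_state(); print(s["tcp_pos"],Ro.from_rotvec(s["tool_rot"]).as_matrix().round(3).tolist())
E
python3 fit.py
```

```text
[5.32834e+02 1.58620e+01 1.00000e-01 1.76400e+00]
[[-0.5, -0.8], [1.5, -0.7], [1.4, 0.3], [-0.4, 0.4], [-2.4, 0.3], [-1.0, -0.4], [1.1, -2.2], [-1.0, -2.0], [0.5, 0.7], [1.3, -0.6], [0.4, -1.1], [-0.2, 0.5]]
wing [[498.00744679  12.37898467  78.        ]] hinge [[612.4366848   23.82230093  44.        ]]
[232.25719282 606.42392404 196.47926609] [[-0.934, 0.358, -0.0], [0.358, 0.934, -0.002], [-0.0, -0.002, -1.0]]
```

```bash
R='[[-27,-29,-4,0,0,0],[-27,-29,-4,0,0,0],[-27,-29,-4,0,0,0],[-27,-29,-4,0,0,0],[-27,-29,-4,0,0,0],[-27,-29,-4,0,0,0],[-27,-29,-4,0,0,0],[-27,-29,-4,0,0,0]]'; python3 inch.py '[[-27,-29,-4,0,0,0],[-27,-29,-4,0,0,0],[-27,-29,-4,0,0,0],[-27,-29,-4,0,0,0],[-27,-29,-4,0,0,0],[-27,-29,-4,0,0,0],[-27,-29,-4,0,0,0],[-27,-29,-4,0,0,0]]' 85; python3 inch.py '[[-27,-29,-4,0,0,0],[-27,-29,-4,0,0,0],[-27,-29,-4,0,0,0],[-27,-29,-4,0,0,0],[-27,-29,-4,0,0,0],[-27,-29,-4,0,0,0],[-27,-29,-4,0,0,0],[0,0,0,0,0,0]]'
python3 - <<'E'
from h import *
s=probe_bus.read_state(); c=cams.camera_info("wrist"); M=Ro.from_rotvec(s["tool_rot"]).as_matrix()
print(s["time_s"],s["tcp_pos"],s["q"]); print("cam in tool",M.T@(-c["R"].T@c["t"]-s["tcp_pos"]), (M.T@c["R"].T).round(3).tolist(), M.round(3).tolist())
E
```

```text
time_s: 0.77
tcp_pos: [351.4, 311.0, 229.3]
tool_rot: [-0.571, -3.089, 0.0]
wrist_force: [1.0, 0.0, 0.1]
gripper_width: 85.1
finger_force: 0.0
time_s: 1.43
tcp_pos: [457.5, 47.0, 258.4]
tool_rot: [0.591, 3.082, -0.004]
wrist_force: [0.0, -0.1, -0.8]
gripper_width: 85.1
finger_force: 0.0
1.4333 [457.51670615  47.00658261 258.40374215] [-0.70781527 -0.00443049  0.51092015  1.8926042   0.00619357  1.25030785
  0.99308604]
cam in tool [ 8.43428213e+01  1.71378717e-01 -1.77248628e+02] [[0.0, -0.945, -0.328], [1.0, 0.0, 0.0], [0.0, -0.328, 0.945]] [[-0.929, 0.37, 0.003], [0.37, 0.929, -0.003], [-0.004, -0.002, -1.0]]
```

```bash
cat > snap.py <<'E'
import sys,pickle,cv2
from h import *
c=cams.camera_info("wrist"); im=cams.grab_frame("wrist")
cv2.imwrite(f"pics/{sys.argv[1]}.png",im[:,:,::-1]); pickle.dump(c,open(sys.argv[1]+".pkl","wb"))
E
python3 snap.py w1; python3 inch.py '[[0,0,0,0,0,-0.12],[0,0,0,0,0,-0.12],[0,0,0,0,0,-0.12],[0,0,0,0,0,-0.12],[0,0,0,0,0,-0.12],[0,0,0,0,0,-0.12],[0,0,0,0,0,-0.12],[0,0,0,0,0,-0.12]]'
python3 inch.py '[[0,0,0,0,0,-0.12],[0,0,0,0,0,-0.09],[0,0,0,0,0,0]]'; python3 snap.py w2
```

```text
time_s: 2.15
tcp_pos: [454.4, 57.2, 256.9]
tool_rot: [0.931, -2.999, -0.001]
wrist_force: [0.4, 0.3, -0.4]
gripper_width: 85.0
finger_force: 0.0
time_s: 2.4
tcp_pos: [454.4, 57.2, 256.9]
tool_rot: [1.234, -2.888, -0.001]
wrist_force: [0.2, -0.1, 0.4]
gripper_width: 85.5
finger_force: 0.0
```

View pics/w1.png

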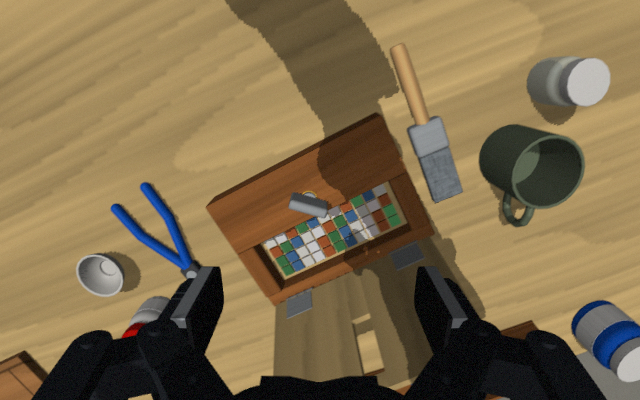

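View pics/w2.png

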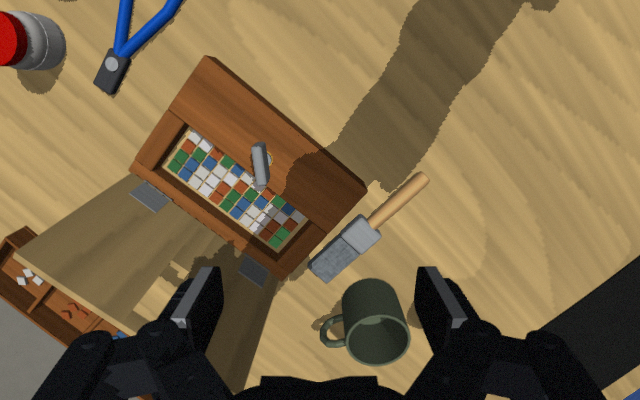

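The wrist views show the wing at about (308,204) in w1 and (261,165) in w2. The rail corners are at about (208,207) and (379,114) in w1. I'll zoom in for accurate points.

```bash
python3 - <<'E'
import cv2,numpy as np
a=cv2.imread("pics/w1.png")[100:320,200:420]; b=cv2.imread("pics/w2.png")[50:290,130:370]
cv2.imwrite("pics/z1.png",np.hstack([cv2.resize(x,(400,400),interpolation=cv2.INTER_CUBIC) for x in(a,b)]))
E
```

```text
(no output)
```

View pics/z1.png

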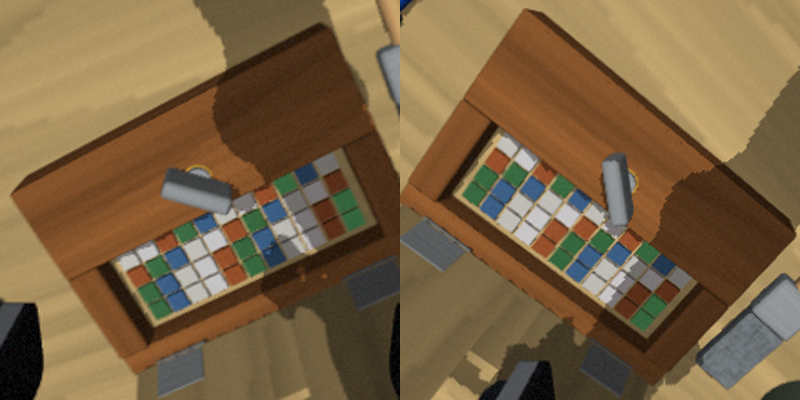

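```bash
cat >> fit.py <<'E'
import pickle
c1,c2=[pickle.load(open(f"w{i}.pkl","rb")) for i in(1,2)]
L=lambda p:np.array(p)/1.818+[200,100.]; Q=lambda p:(np.array(p)-[400,0])/1.667+[130,50.]
W1=L([[17,197],[335,40],[136,372]]); P1=np.array([[-85,-120,40],[-85,120,40],[85,-120,40]])
W2=Q([[528,10],[794,231],[408,187],[655,384]]); P2=np.array([[-85,-120,40],[-85,120,40],[85,-120,40],[85,120,40]])
def r2(v): return np.concatenate([.5*r(v),(proj(c1,world(v,P1))-W1).ravel(),(proj(c2,world(v,P2))-W2).ravel()])
o=least_squares(r2,o.x,loss="soft_l1"); v=o.x; print(v.round(3)); print(o.fun.reshape(-1,2)[12:].round(1).tolist())
import cv2
def back(c,p,z):
    u=cv2.undistortPoints(np.array(p,float).reshape(-1,1,2),c["mtx"],np.array([c["k1"],0,0,0])).reshape(-1,2)
    d=np.c_[u,np.ones(len(u))]@c["R"]; C=-c["R"].T@c["t"]; return C+d*((z-C[2])/d[:,2])[:,None]
for c,p in((c1,L([[163,194],[229,213]])),(c1,L([[174,170],[232,188]])),(c2,Q([[602,160],[612,228]])),(c2,Q([[625,155],[634,225]]))):
    X=back(c,p,78); d=X[1]-X[0]; print("wing edge",X[:,:2].round(1).tolist(),np.arctan2(d[1],d[0])%np.pi)
print("wing",world(v[:3],[-35,0,78]), "hinge",world(v[:3],[80,0,44]))
def box(c,a):
    B=np.array([[x,y,z] for z in(46,78) for x,y in((22,6),(22,-6),(-22,-6),(-22,6))],float)
    R=Ro.from_rotvec([0,0,a]).as_matrix(); B[:,:]=np.c_[B[:,:2],0*B[:,2]]@R.T+np.c_[0*B[:,:2],B[:,2]]; w=world(v[:3],[-35,0,0])[0]
    return proj(c,B+w)
print("predicted top corners L",((box(c1,.81)-[200,100])*1.818).round().tolist(),"R",((box(c2,.81)-[130,50])*1.667+[400,0]).round().tolist())
E
python3 fit.py
```

```text
[5.32834e+02 1.58620e+01 1.00000e-01 1.76400e+00]
[[-0.5, -0.8], [1.5, -0.7], [1.4, 0.3], [-0.4, 0.4], [-2.4, 0.3], [-1.0, -0.4], [1.1, -2.2], [-1.0, -2.0], [0.5, 0.7], [1.3, -0.6], [0.4, -1.1], [-0.2, 0.5]]
wing [[498.00744679  12.37898467  78.        ]] hinge [[612.4366848   23.82230093  44.        ]]
[454.53740142  56.99882499 256.98972883] [[-0.694, -0.72, -0.001], [-0.72, 0.694, 0.0], [0.001, 0.001, -1.0]]
[5.3685e+02 2.0990e+01 1.0100e-01 1.7430e+00]
[[-4.4, -2.7], [-1.3, -8.3], [-1.1, 3.3], [-0.3, -1.2], [3.5, 3.6], [-7.9, 9.3], [-0.9, 4.2]]
wing edge [[492.2, -1.4], [518.7, 31.5]] 0.8919553627421849
wing edge [[480.5, 10.9], [504.1, 39.2]] 0.8742602798267658
wing edge [[492.1, -5.1], [520.1, 29.7]] 0.8927017118227336
wing edge [[479.4, 2.8], [508.3, 38.2]] 0.8871879428222254
wing [[502.0284492   17.46219202  78.        ]] hinge [[616.44286322  29.05278582  44.        ]]
predicted top corners L [[233.0, 184.0], [226.0, 199.0], [165.0, 176.0], [171.0, 160.0], [235.0, 201.0], [227.0, 218.0], [160.0, 193.0], [167.0, 176.0]] R [[635.0, 215.0], [618.0, 216.0], [614.0, 153.0], [632.0, 153.0], [628.0, 229.0], [610.0, 229.0], [606.0, 162.0], [625.0, 162.0]]
```

```bash
cat > b.py <<'E'
from fit import *
print('----')
for c,p in((c1,L([[17,197],[335,40]])),(c1,L([[70,276],[372,130]])),(c2,Q([[528,10],[794,231]])),(c2,Q([[466,101],[728,310]])),(c2,Q([[408,187],[655,384]])),(ct,T[[1,0]]),(ct,T[[2,3]]),(cs,S[[1,0]]),(cs,S[[2,3]])):
    X=back(c,p,40); d=X[1]-X[0]; print(X[:,:2].round(1).tolist(),np.arctan2(-d[0],d[1]).round(3), "frame x",((X[:,:2].mean(0)-v[:2])@[np.cos(v[2]),np.sin(v[2])]).round(1))
E
python3 b.py | sed -n '/----/,$p'
```

```text
----
[[469.6, -103.4], [449.5, 130.2]] 0.086 frame x -77.7
[[537.2, -96.3], [513.6, 134.6]] 0.102 frame x -11.6
[[465.1, -105.9], [440.2, 125.5]] 0.107 frame x -84.9
[[539.4, -97.7], [517.4, 138.1]] 0.093 frame x -8.5
[[617.1, -89.8], [603.8, 145.3]] 0.056 frame x 73.9
[[627.2, -90.2], [602.9, 142.2]] 0.104 frame x 78.3
[[461.1, -107.8], [437.5, 125.5]] 0.101 frame x -88.3
[[461.4, -114.4], [442.6, 124.1]] 0.079 frame x -86.1
[[621.9, -99.1], [603.1, 135.0]] 0.08 frame x 75.0
```

```bash
python3 inch.py '[[-2,-30,30,0,0,-0.08],[-1,-30,30,0,0,0],[0,0,33,0,0,0],[0,0,33,0,0,0],[0,0,25,0,0,0],[0,0,0,0,0,0],[0,0,0,0,0,0]]'
python3 - <<'E'
from h import *
s=probe_bus.read_state(); M=Ro.from_rotvec(s["tool_rot"]).as_matrix(); print(s["tcp_pos"],M[:,1],np.arctan2(M[1,1],M[0,1])-np.pi/2, M.T@(np.array([500.5,17.5,50])-s["tcp_pos"]))
E
python3 snap.py w3
```

```text
time_s: 3.03
tcp_pos: [500.1, 19.3, 106.7]
tool_rot: [1.341, -2.838, -0.001]
wrist_force: [0.7, -0.0, 0.4]
gripper_width: 84.8
finger_force: 0.0
[500.05274045  19.33448388 106.73314935] [-0.77277642  0.63467586  0.00177865] 0.8832060321586832 [ 0.99389911 -1.61084244 56.73299709]
```

View pics/w3.png

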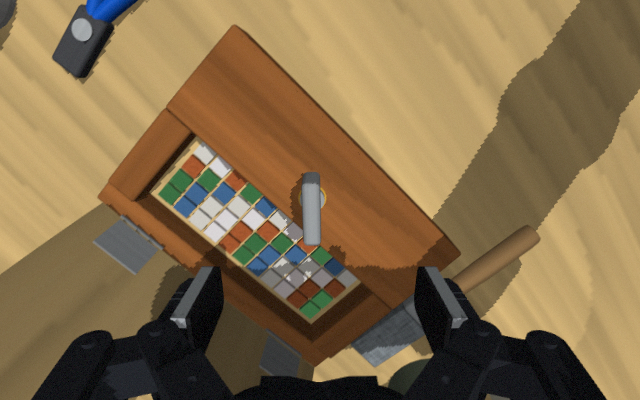

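The wing lies straight along the tool's x, from about (312,178) to (312,243), slightly left of centre. I'll back-project it.

```bash
cat > d.py <<'E'
from fit import *
import pickle
c=pickle.load(open("w3.pkl","rb")); print('----',c["mtx"][:2,2])
im=cv2.imread("pics/w3.png"); hsv=cv2.cvtColor(im,cv2.COLOR_BGR2HSV)
for row in (186,200,215,230,238): print(row, hsv[row,296:328,1].tolist(), hsv[row,296:328,2].tolist())
X=back(c,[[311.5,182],[311.5,243]],78); print(X, X.mean(0))
X=back(c,[[235,26],[460,256],[167,107],[405,322]],40); print(X); 
for d in(X[1]-X[0],X[3]-X[2]): print(np.arctan2(-d[0],d[1]))
E
python3 d.py | sed -n '/----/,$p'
```

```text
---- [318.49074908 198.49876967]
186 [177, 165, 176, 169, 177, 70, 11, 13, 5, 10, 8, 10, 10, 10, 11, 6, 11, 8, 6, 6, 7, 9, 10, 5, 145, 170, 172, 172, 173, 172, 167, 164] [95, 96, 94, 98, 95, 77, 113, 121, 143, 152, 154, 151, 156, 159, 162, 160, 161, 160, 160, 158, 149, 145, 134, 100, 127, 150, 154, 150, 150, 148, 145, 145]
200 [179, 174, 173, 154, 23, 9, 8, 10, 11, 8, 8, 10, 6, 6, 8, 6, 9, 8, 8, 5, 7, 12, 11, 13, 11, 8, 8, 5, 68, 181, 176, 179] [91, 91, 109, 114, 99, 87, 97, 125, 139, 153, 154, 159, 157, 162, 162, 162, 163, 162, 161, 159, 154, 147, 138, 117, 121, 163, 161, 159, 176, 203, 159, 147]
215 [161, 166, 175, 167, 190, 161, 47, 11, 12, 11, 15, 10, 10, 8, 8, 8, 10, 8, 8, 8, 10, 14, 11, 10, 46, 162, 173, 171, 171, 169, 166, 169] [87, 83, 83, 84, 83, 84, 81, 120, 133, 145, 157, 158, 159, 161, 164, 162, 161, 163, 161, 161, 158, 151, 139, 126, 99, 159, 164, 164, 161, 160, 158, 160]
230 [13, 15, 13, 13, 14, 14, 22, 10, 10, 6, 10, 10, 10, 11, 11, 8, 8, 8, 11, 10, 11, 5, 9, 13, 18, 161, 168, 177, 176, 171, 175, 169] [134, 133, 133, 133, 131, 125, 116, 98, 127, 139, 152, 157, 158, 161, 160, 162, 162, 158, 163, 161, 159, 148, 142, 134, 100, 135, 153, 153, 148, 154, 150, 154]
238 [13, 8, 17, 73, 110, 142, 170, 34, 10, 8, 10, 10, 11, 10, 8, 8, 8, 9, 8, 8, 11, 12, 7, 11, 5, 154, 164, 176, 166, 177, 172, 173] [133, 134, 137, 161, 200, 108, 87, 89, 122, 136, 146, 155, 156, 157, 160, 163, 162, 162, 160, 160, 160, 151, 145, 137, 102, 129, 143, 139, 144, 144, 145, 147]
[[488.32882435  -1.88931     78.        ]
 [515.22851473  30.43201685  78.        ]] [501.77866954  14.27135342  78.        ]
[[ 466.69286366 -107.06940567   40.        ]
 [ 442.95075498  129.95209345   40.        ]
 [ 538.97306409 -100.05119355   40.        ]
 [ 514.02832468  154.83229181   40.        ]]
0.09983556765591477
0.09755655121306608
```

```bash
python3 inch.py '[[2,-4,20,0,0,0],[0,0,20,0,0,0],[0,0,16,0,0,0],[0,0,0,0,0,0]]' && python3 inch.py '[[0,0,0,0,0,0],[0,0,0,0,0,0],[0,0,0,0,0,0],[0,0,0,0,0,0],[0,0,0,0,0,0],[0,0,0,0,0,0],[0,0,0,0,0,0],[0,0,0,0,0,0]]' 0 25
```

```text
time_s: 3.42
tcp_pos: [502.5, 15.5, 51.2]
tool_rot: [1.344, -2.839, -0.001]
wrist_force: [-0.1, 0.9, -0.4]
gripper_width: 85.0
finger_force: 0.0
time_s: 4.08
tcp_pos: [503.0, 15.0, 51.6]
tool_rot: [-1.344, 2.839, 0.0]
wrist_force: [-0.2, 0.7, 0.6]
gripper_width: 0.1
finger_force: 0.0
```

```bash
python3 snap.py w4; python3 - <<'E'
import cv2
from h import *
s=probe_bus.read_state(); print(s["gripper_width"],s["finger_force"],s["tcp_pos"],robot.grip_depth)
a=cv2.imread("pics/w4.png"); t=cams.grab_frame("side")[125:270,270:415,::-1]
cv2.imwrite("pics/z4.png",np.hstack([cv2.resize(a[50:400,145:495],(400,400)),cv2.resize(t,(400,400),interpolation=cv2.INTER_CUBIC)]))
E
```

```text
-0.25379714327639363 0.0 [502.9287368   15.00578926  51.53585008] 18.700000000000003
```

View pics/z4.png

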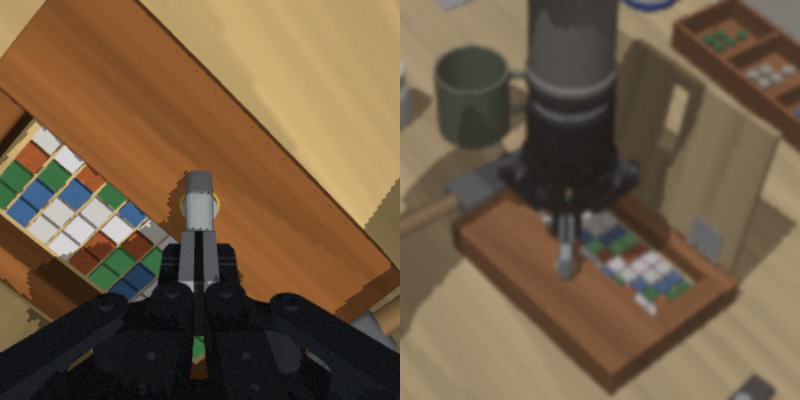

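```bash
cat > e.py <<'E'
from fit import *
import pickle
c=pickle.load(open("w4.pkl","rb")); print('----')
p=proj(c,[503,15,51.5]); print("tcp px",p,(p-[145,50])/.875)
print(back(c,[[320,229]],44),back(c,[[320,201],[320,255]],78))
s=probe_bus.read_state();M=Ro.from_rotvec(s["tool_rot"]).as_matrix(); print("cam in tool",M.T@(-c["R"].T@c["t"]-s["tcp_pos"]),c["t"],c["R"].tolist())
E
python3 e.py | sed -n '/----/,$p'
```

```text
----
tcp px [[318.62988546 236.62120138]] [[198.43415481 213.281373  ]]
[[501.51910837  14.46127276  44.        ]] [[482.97741118  -8.45001822  78.        ]
 [500.81708254  13.39065306  78.        ]]
cam in tool [ 8.42677298e+01 -1.36432063e-01 -1.77353614e+02] [ 379.67112314 -307.39045847  135.54810277] [[-0.7735373196056201, 0.6337507261890455, -0.00017953331773798399], [0.5987397874542179, 0.7308968029297612, 0.3275675966672129], [0.20772742259180038, 0.2532782669751072, -0.944827728943989]]
```

```bash
cat > e.py <<'E'
from fit import *
print('----')
for z in(51,78,92): 
    p=proj(cs,[503,15,z]); print(z,"side crop",(p-[270,125])*2.759+[400,0])
print("wing side crop",(proj(cs,[[501.5,15,46],[487.5,-2.5,78],[501.5,15,78],[515.5,32,78]])-[270,125])*2.759+[400,0])
im=cams.grab_frame("side"); np.save("side.npy",im)
a=im[195:228,322:342].astype(int); print(a.mean(2).astype(int)); print((a.max(2)-a.min(2)))
E
python3 e.py | sed -n '/----/,$p'
```

```text
----
51 side crop [[566.53662794 257.66219966]]
78 side crop [[567.05177326 239.28620107]]
92 side crop [[567.32678552 229.46851863]]
wing side crop [[565.17666399 261.6582897 ]
 [564.30447009 258.09074419]
 [565.75572154 239.96081474]
 [567.46414954 222.69154179]]
[[ 44  40  37  34  35  35  33  39  61  65  47  35  34  32  34  31  33  34
   31  33]
 [ 40  40  35  33  35  35  32  38  52  54  41  35  34  33  34  32  33  32
   32  36]
 [ 39  39  35  32  33  33  32  37  46  44  36  33  33  33  34  30  31  31
   33  34]
 [ 36  37  33  30  30  31  31  33  38  33  34  32  29  31  32  31  32  32
   37  34]
 [ 35  33  35  32  33  35  33  32  31  33  33  32  32  29  31  30  30  35
   34  33]
 [ 44  41  37  37  33  35  35  34  31  34  33  33  35  34  35  40  44  40
   36  35]
 [ 69  56  47  38  35  33  36  35  35  33  36  35  35  37  53  75  84  62
   46  44]
 [ 94  79  64  46  35  36  46  47  45  53  45  40  36  53  92 120 126  94
   72  71]
 [118 114  91  57  38  46  64  65  59  76  69  47  37  67 117 141 137 109
   97  99]
 [134 132 110  69  43  56  78  74  65  90  87  57  36  65 108 124 119
[... 3351 characters left out ...]
20 21]
 [66 66 67 68 63 34  6  0  2  2 13 35 39 33 21 13  9  7 12 23]
 [64 65 66 67 57 27  4  1  2  2 12 32 39 41 35 27 20 13  9 16]
 [65 66 65 64 50 17  2  1  0  2  9 28 39 45 49 48 43 29 14 11]
 [65 65 65 64 49 15  2  2  2  2  9 26 38 47 58 61 60 52 32 16]
 [64 65 65 66 53 18  4  2  2  4 11 31 41 50 62 65 65 63 52 32]
 [63 63 64 65 57 26  5  2  1  3 16 35 43 51 62 66 66 65 62 53]
 [60 62 63 63 56 34 10  2  2  7 26 41 48 57 65 66 67 65 63 62]
 [59 60 61 61 56 34 10  3  3 11 31 47 55 65 68 68 66 65 64 64]
 [58 58 59 60 57 41 18 10 11 20 38 54 62 68 68 69 68 68 65 65]
 [58 59 58 60 59 53 41 35 37 42 52 61 65 67 67 69 68 68 66 65]
 [58 57 58 57 59 60 57 57 58 61 63 65 65 67 67 69 69 68 67 66]]
```

Both views agree that the shut fingertips stop above the wing's top, at about z 90, although the TCP reads 51. The reported TCP lies about 40 mm beyond the real tips. I'll open and go lower in small steps, watching the force.

```bash
python3 inch.py '[[0,0,0,0,0,0],[0,0,0,0,0,0],[0,0,0,0,0,0],[0,0,0,0,0,0],[0,0,0,0,0,0],[0,0,0,0,0,0]]' 85 && python3 inch.py '[[0,0,5,0,0,0],[0,0,5,0,0,0],[0,0,0,0,0,0]]' && python3 inch.py '[[0,0,4,0,0,0],[0,0,4,0,0,0],[0,0,0,0,0,0]]'
```

```text
time_s: 4.73
tcp_pos: [502.9, 15.0, 51.5]
tool_rot: [-1.344, 2.839, 0.0]
wrist_force: [-0.6, 0.2, 0.4]
gripper_width: 72.3
finger_force: 0.0
time_s: 4.98
tcp_pos: [501.9, 15.0, 40.4]
tool_rot: [1.343, -2.838, -0.001]
wrist_force: [-0.3, -0.2, 0.8]
gripper_width: 85.3
finger_force: 0.0
time_s: 5.23
tcp_pos: [502.2, 14.9, 32.6]
tool_rot: [1.343, -2.838, -0.001]
wrist_force: [0.3, -0.5, -0.3]
gripper_width: 84.8
finger_force: 0.0
```

```bash
python3 inch.py '[[0,0,3,0,0,0],[0,0,3,0,0,0],[0,0,0,0,0,0]]' && python3 inch.py '[[0,0,2,0,0,0],[0,0,2,0,0,0],[0,0,0,0,0,0]]'&& python3 inch.py '[[0,0,2,0,0,0],[0,0,2,0,0,0],[0,0,0,0,0,0]]'
```

```text
time_s: 5.48
tcp_pos: [502.5, 15.0, 26.9]
tool_rot: [1.344, -2.839, -0.001]
wrist_force: [-0.2, -0.6, -0.7]
gripper_width: 85.5
finger_force: 0.0
time_s: 5.73
tcp_pos: [502.7, 15.0, 23.2]
tool_rot: [1.344, -2.839, -0.0]
wrist_force: [-0.6, 1.2, -0.1]
gripper_width: 85.0
finger_force: 0.0
time_s: 5.98
tcp_pos: [502.7, 15.0, 19.2]
tool_rot: [1.344, -2.839, -0.0]
wrist_force: [0.5, 0.0, -0.3]
gripper_width: 84.8
finger_force: 0.0
```

```bash
python3 inch.py '[[0,0,2,0,0,0],[0,0,0,0,0,0],[0,0,0,0,0,0],[0,0,0,0,0,0],[0,0,0,0,0,0],[0,0,0,0,0,0],[0,0,0,0,0,0],[0,0,0,0,0,0]]' 0 30
```

```text
time_s: 6.65
tcp_pos: [502.7, 15.3, 17.7]
tool_rot: [1.344, -2.839, -0.001]
wrist_force: [-1.2, 1.6, 2.5]
gripper_width: 11.2
finger_force: 34.2
```

```bash
python3 inch.py '[[0,0,0,0,0,0.1],[0,0,0,0,0,0.1],[0,0,0,0,0,0]]' && python3 inch.py '[[0,0,0,0,0,0.1],[0,0,0,0,0,0.1],[0,0,0,0,0,0.1],[0,0,0,0,0,0.1],[0,0,0,0,0,0.1],[0,0,0,0,0,0.085],[0,0,0,0,0,0],[0,0,0,0,0,0]]'
python3 - <<'E'
from h import *
s=probe_bus.read_state(); M=Ro.from_rotvec(s["tool_rot"]).as_matrix(); print(np.arctan2(M[1,1],M[0,1])-np.pi/2,s["wrist_torque"])
E
```

```text
time_s: 6.9
tcp_pos: [502.8, 15.2, 17.7]
tool_rot: [1.051, -2.96, -0.001]
wrist_force: [-1.5, 1.8, 3.2]
gripper_width: 11.4
finger_force: 34.3
time_s: 7.57
tcp_pos: [502.9, 15.0, 17.7]
tool_rot: [0.16, -3.137, -0.0]
wrist_force: [-1.7, -0.0, 4.7]
gripper_width: 11.6
finger_force: 34.5
0.1018835451065232 [ 0.06675722  0.42421153 -0.04842325]
```

```bash
python3 inch.py '[[0,0,0,0,0,0],[0,0,0,0,0,0],[0,0,0,0,0,0],[0,0,0,0,0,0],[0,0,0,0,0,0],[0,0,0,0,0,0],[0,0,0,0,0,0]]' 85 && python3 inch.py '[[0,0,-20,0,0,0],[0,0,-30,0,0,0],[0,0,-30,0,0,0],[0,0,-10,0,0,0],[0,0,0,0,0,0],[0,0,0,0,0,0]]'; python3 snap.py w5; python3 - <<'E'
import cv2
from h import *
im=cv2.imread("pics/w5.png"); cv2.imwrite("pics/z5.png",cv2.resize(im[100:300,180:480],(780,520),interpolation=cv2.INTER_CUBIC))
E
```

```text
time_s: 8.15
tcp_pos: [503.0, 15.0, 17.5]
tool_rot: [-0.156, 3.138, 0.0]
wrist_force: [0.1, 0.6, -0.6]
gripper_width: 85.0
finger_force: 0.0
time_s: 8.65
tcp_pos: [502.8, 15.4, 107.3]
tool_rot: [-0.157, 3.137, 0.001]
wrist_force: [0.1, 0.6, -0.6]
gripper_width: 84.9
finger_force: 0.0
```

View pics/z5.png

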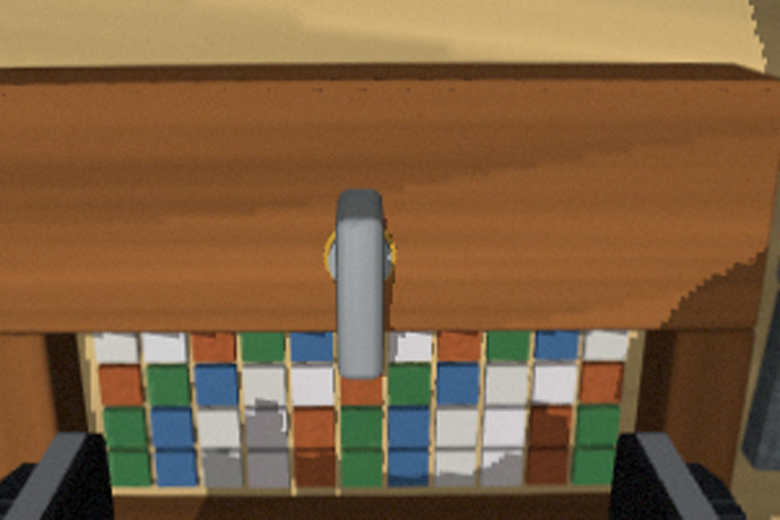

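The wing is now square to the rail, vertical in the image at about (360,285) of the crop, and centred on the slot line. Next I'll shut the fingers, rise and go over behind the panel.

```bash
python3 inch.py '[[0,0,-30,0,0,0],[0,0,-30,0,0,0],[0,0,-30,0,0,0],[0,-10,-30,0,0,0],[0,-20,0,0,0,0],[0,-15,0,0,0,0],[0,0,0,0,0,0],[0,0,0,0,0,0]]' 0 30 && python3 inch.py '[[-25,0,0,0,0,0],[-30,0,0,0,0,0],[-30,0,0,0,0,0],[-30,0,0,0,0,0],[-30,0,0,0,0,0],[-20,0,0,0,0,0],[-15,0,0,0,0,0],[0,0,0,0,0,0]]'
python3 - <<'E'
from h import *
s=probe_bus.read_state(); R=Ro.from_rotvec([0,0,.098]).as_matrix(); print(R.T@(s["tcp_pos"]-[501.8,14.8,0])+[-35,0,0],s["q"].round(2),s["gripper_width"])
E
python3 - <<'E'
from h import *
import cv2
ct,cs=cams.camera_info("top"),cams.camera_info("side"); 
a=cams.grab_frame("side"); cv2.imwrite("pics/s6.png",cv2.resize(a[60:260,240:440],(600,600),interpolation=cv2.INTER_CUBIC)[:,:,::-1])
E
```

```text
time_s: 9.37
tcp_pos: [506.3, -30.0, 226.0]
tool_rot: [0.153, -3.135, 0.0]
wrist_force: [-0.2, 0.8, -0.8]
gripper_width: 0.2
finger_force: 0.0
time_s: 10.03
tcp_pos: [688.2, -8.9, 224.0]
tool_rot: [0.161, -3.135, -0.0]
wrist_force: [0.0, -0.2, -0.9]
gripper_width: -0.1
finger_force: 0.0
[148.17700028 -41.8220564  224.04067122] [-0.55  0.57  0.79  1.41 -0.4   1.33  1.93] -0.1347698496489047
```

View pics/s6.png

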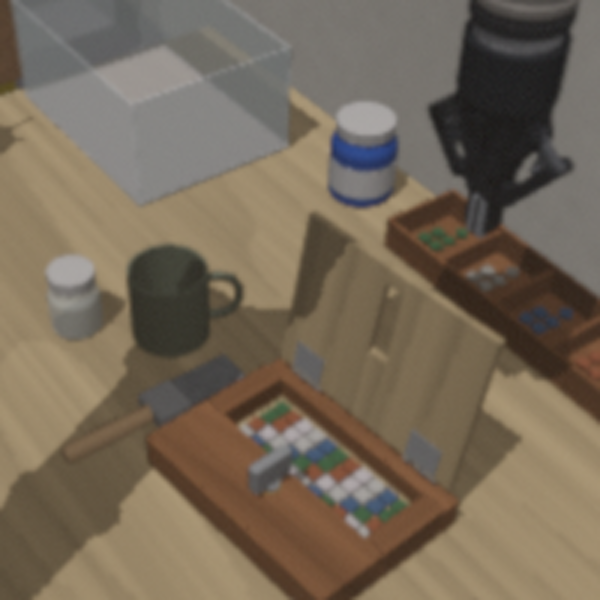

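The tip is behind and above the panel, at about (478,228) in this crop. Now I'll compute the tip offset and the closing arc.

```bash
cat > arc.py <<'E'
from h import *
cs=cams.camera_info("side")
for d in(0,30,40,50): print(d,(proj(cs,[688.2,-8.9,224+d])-[240,60])*3)
r=130
for th in(1.75,1.57,1.4,1.2,1,.8,.6,.4,.2,.1,0):
    P=np.array([80,44])+r*np.array([-np.cos(th),np.sin(th)])+4*np.array([np.sin(th),np.cos(th)])
    print(th,"tip centre frame x",(P[0]+11*min(1,th/.2)).round(1),"z",P[1].round(1))
E
python3 arc.py
```

```text
0 [[474.25680591 262.21870158]]
30 [[479.6663887  233.34870976]]
40 [[481.52418813 223.42474051]]
50 [[483.41028848 213.34475128]]
1.75 tip centre frame x 118.1 z 171.2
1.57 tip centre frame x 94.9 z 174.0
1.4 tip centre frame x 72.8 z 172.8
1.2 tip centre frame x 47.6 z 166.6
1 tip centre frame x 24.1 z 155.6
0.8 tip centre frame x 3.3 z 140.0
0.6 tip centre frame x -14.0 z 120.7
0.4 tip centre frame x -27.2 z 98.3
0.2 tip centre frame x -35.6 z 73.7
0.1 tip centre frame x -43.5 z 61.0
0 tip centre frame x -50.0 z 48.0
```

```bash
python3 inch.py '[[0,0,25,0,0,0],[0,0,25,0,0,0],[0,0,25,0,0,0],[0,0,12,0,0,0],[0,0,0,0,0,0]]' && python3 inch.py '[[10,0,1,0,0,0],[10,0,1,0,0,0],[10,0,0,0,0,0],[12,0,-1,0,0,0],[12,0,-1,0,0,0],[11,0,0,0,0,0],[11,0,1,0,0,0],[0,0,0,0,0,0]]'
```

```text
time_s: 10.5
tcp_pos: [683.0, -10.6, 136.6]
tool_rot: [0.156, -3.13, -0.002]
wrist_force: [-1.1, -0.1, -1.0]
gripper_width: 0.2
finger_force: 0.0
time_s: 11.17
tcp_pos: [609.7, -19.8, 141.1]
tool_rot: [-0.154, 3.137, 0.002]
wrist_force: [0.4, -1.1, 0.0]
gripper_width: 0.4
finger_force: 0.0
```

```bash
python3 inch.py '[[11,0,5,0,0,0],[10,0,6,0,0,0],[12,0,5,0,0,0],[12,0,6,0,0,0],[10,0,8,0,0,0],[11,0,8,0,0,0],[0,0,0,0,0,0]]' && python3 inch.py '[[9,0,9,0,0,0],[8,0,10,0,0,0],[7,0,11,0,0,0],[6,0,12,0,0,0],[0,0,0,0,0,0]]'
python3 - <<'E'
from h import *
import cv2
s=probe_bus.read_state(); R=Ro.from_rotvec([0,0,.098]).as_matrix(); print(R.T@(s["tcp_pos"]-[501.8,14.8,0])+[-35,0,0],R.T@s["wrist_force"])
E
```

```text
time_s: 11.75
tcp_pos: [544.1, -26.1, 101.6]
tool_rot: [0.155, -3.137, -0.002]
wrist_force: [-0.4, -0.5, 0.7]
gripper_width: 0.1
finger_force: 0.3
time_s: 12.17
tcp_pos: [515.0, -29.0, 59.1]
tool_rot: [0.155, -3.137, -0.0]
wrist_force: [-0.6, 0.4, 2.1]
gripper_width: 0.2
finger_force: 0.6
[-26.18696256 -44.8851211   59.12101447] [-0.59557097  0.41518116  2.10753883]
```

```bash
python3 inch.py '[[5,0,11,0,0,0],[5,0,11,0,0,0],[0,0,0,0,0,0],[0,0,0,0,0,0]]' && python3 inch.py '[[4,0,6,0,0,0],[3,0,6,0,0,0],[0,0,0,0,0,0]]' && python3 inch.py '[[3,0,4,0,0,0],[2,0,4,0,0,0],[0,0,0,0,0,0],[0,0,0,0,0,0]]'
```

```text
time_s: 12.5
tcp_pos: [506.6, -29.8, 38.4]
tool_rot: [-0.156, 3.137, 0.0]
wrist_force: [0.3, 0.7, 2.0]
gripper_width: 0.1
finger_force: 0.8
time_s: 12.75
tcp_pos: [498.1, -30.7, 25.1]
tool_rot: [0.156, -3.137, -0.0]
wrist_force: [1.0, -0.0, 1.5]
gripper_width: 0.2
finger_force: 0.9
time_s: 13.08
tcp_pos: [492.4, -31.3, 17.1]
tool_rot: [0.155, -3.136, -0.0]
wrist_force: [0.3, -0.1, 1.1]
gripper_width: 0.1
finger_force: 0.9
```

```bash
python3 inch.py '[[0,0,2,0,0,0],[0,0,0,0,0,0],[0,0,0,0,0,0]]'; python3 - <<'E'
from h import *
import cv2
for n in("side","top"):
    c=cams.camera_info(n); a=cv2.cvtColor(cams.grab_frame(n),cv2.COLOR_RGB2HSV).astype(int); b=cv2.cvtColor(cv2.imread(f"pics/{n}0.png"),cv2.COLOR_BGR2HSV).astype(int)
    f=[536.6,18.2,.098]
    for P in([-75,100],[-75,60],[-20,100],[0,90],[0,60],[40,80],[40,40],[60,100],[60,60],[20,-60],[60,-80],[-70,-100]):
        p=proj(c,world(f,[P[0],P[1],48]))[0].round().astype(int); print(n,P,p,a[p[1],p[0]],b[p[1],p[0]])
z=[probe_bus.read_state() for _ in range(1)][0]; print(z["wrist_force"],z["tcp_pos"])
E
```

```text
time_s: 13.33
tcp_pos: [492.3, -31.3, 15.1]
tool_rot: [0.156, -3.136, -0.0]
wrist_force: [-0.3, -0.0, 2.2]
gripper_width: -0.1
finger_force: 1.0
side [-75, 100] [295 205] [ 19  79 158] [ 12 132 108]
side [-75, 60] [304 214] [ 19  81 158] [ 12 133 107]
side [-20, 100] [311 196] [ 19  80 157] [ 13 134 118]
side [0, 90] [319 194] [ 19  82 131] [ 12 133 102]
side [0, 60] [325 200] [17 46 39] [ 10 139 127]
side [40, 80] [332 190] [12 24 53] [ 12 117  63]
side [40, 40] [341 198] [13 44 41] [ 15  88 124]
side [60, 100] [332 183] [ 14  26 106] [ 13 132 114]
side [60, 60] [341 191] [13 36 50] [ 13 135 108]
side [20, -60] [361 222] [ 18  86 101] [ 15  15 136]
side [60, -80] [377 219] [  0   0 135] [ 13 132 124]
side [-70, -100] [346 250] [ 19  77 159] [ 12 132 108]
top [-75, 100] [311 222] [ 21  76 199] [ 14 139 145]
top [-75, 60] [324 221] [ 21  76 195] [ 14 137 149]
top [-20, 100] [310 205] [ 21  76 195] [ 14 134 165]
top [0, 90] [312 198] [ 20  82 164] [ 21  72 198]
top [0, 60] [322 197] [ 21  75 196] [104  73 140]
top [40, 80] [315 185] [ 20  85 141] [ 60  80 128]
top [40, 40] [327 184] [ 20  85 141] [ 21  20 201]
top [60, 100] [308 180] [ 20  85 138] [ 14 137 147]
top [60, 60] [320 179] [ 30   4 114] [ 16 124 109]
top [20, -60] [360 187] [ 22  27 105] [ 77  61 109]
top [60, -80] [365 174] [ 19  26 106] [ 14 138 102]
top [-70, -100] [376 214] [ 21  75 198] [ 14 138 150]
[-0.80845043  0.5001269   2.35966625] [492.34236386 -31.30584399  15.16243646]
```

The panel is nearly shut, with plywood colour covering the rail and mosaic. I'll press on gently.

```bash
python3 inch.py '[[0,0,1.5,0,0,0],[0,0,0,0,0,0],[0,0,0,0,0,0]]'; python3 inch.py '[[0,0,1,0,0,0],[0,0,0,0,0,0],[0,0,0,0,0,0]]'; python3 inch.py '[[0,0,1,0,0,0],[0,0,0,0,0,0],[0,0,0,0,0,0]]'
```

```text
time_s: 13.68
tcp_pos: [492.4, -31.2, 14.2]
tool_rot: [0.155, -3.136, -0.002]
wrist_force: [-3.7, 0.2, 7.7]
gripper_width: 0.0
finger_force: 4.1
time_s: 13.93
tcp_pos: [492.4, -31.2, 14.1]
tool_rot: [0.155, -3.135, -0.003]
wrist_force: [-5.3, 0.3, 17.9]
gripper_width: -0.1
finger_force: 9.2
time_s: 14.18
tcp_pos: [492.4, -31.2, 14.1]
tool_rot: [0.155, -3.135, -0.005]
wrist_force: [-10.2, 1.0, 29.4]
gripper_width: -0.0
finger_force: 14.3
```

```bash
python3 inch.py '[[0,0,-1.3,0,0,0],[0,0,0,0,0,0],[0,0,0,0,0,0],[0,0,0,0,0,0]]'
```

```text
time_s: 14.52
tcp_pos: [492.5, -31.2, 14.1]
tool_rot: [0.155, -3.136, -0.003]
wrist_force: [-5.8, 0.1, 14.5]
gripper_width: 0.1
finger_force: 7.4
```

```bash
python3 - <<'E'
from h import *
import cv2
f=[536.6,18.2,.098]; c=cams.camera_info("side"); a=cv2.cvtColor(cams.grab_frame("side"),cv2.COLOR_RGB2HSV).astype(int)
for y in(90,50,-90):
    for th in(0,.06): print(y,th,proj(c,world(f,panel(th,[[-166,y,4],[-166,y,-4]]))).round(1).tolist())
    print("rail front bottom",proj(c,world(f,[[-85,y,40],[-85,y,0]])).round(1).tolist())
    p=proj(c,world(f,[-86,y,44]))[0].round().astype(int); print(p,a[p[1]-8:p[1]+18,p[0],1:].tolist())
b=probe_bus.read_state(); print(b["wrist_force"],b["time_s"])
# wing top visible through slot
p=proj(c,world(f,[[-57,0,78],[-35,0,78],[-13,0,78]])).round().astype(int); print(p.tolist(),[a[q[1],q[0]].tolist() for q in p])
t=cams.camera_info("top"); d=cv2.cvtColor(cams.grab_frame("top"),cv2.COLOR_RGB2HSV).astype(int); p=proj(t,world(f,[[-57,0,78],[-46,0,78],[-35,0,78]])).round().astype(int); print([d[q[1],q[0]].tolist() for q in p])
E
```

```text
90 0 [[294.3, 209.1], [294.5, 211.1]]
90 0.06 [[294.3, 206.6], [294.3, 208.6]]
rail front bottom [[294.8, 210.9], [295.5, 220.2]]
[294 210] [[87, 143], [82, 158], [79, 161], [78, 160], [80, 159], [79, 158], [79, 154], [81, 145], [86, 127], [98, 104], [112, 91], [126, 83], [127, 84], [126, 83], [129, 83], [123, 85], [105, 104], [88, 136], [79, 161], [77, 168], [77, 168], [78, 166], [78, 167], [79, 165], [77, 165], [79, 165]]
50 0 [[303.4, 217.7], [303.5, 219.7]]
50 0.06 [[303.4, 215.2], [303.4, 217.3]]
rail front bottom [[303.8, 219.5], [304.2, 228.7]]
[303 219] [[77, 168], [78, 166], [78, 163], [78, 161], [79, 158], [80, 153], [81, 142], [86, 125], [92, 105], [105, 90], [124, 84], [123, 85], [132, 85], [127, 84], [124, 84], [115, 89], [103, 109], [90, 136], [81, 158], [79, 167], [77, 169], [77, 168], [77, 168], [79, 167], [77, 165], [77, 165]]
-90 0 [[338.1, 250.8], [338.0, 252.7]]
-90 0.06 [[338.4, 248.4], [338.2, 250.3]]
rail front bottom [[338.3, 252.5], [337.8, 261.4]]
[338 252] [[79, 154], [78, 157], [78, 160], [78, 163], [79, 162], [78, 160], [79, 151], [84, 134], [90, 113], [104, 96], [119, 88], [123, 85], [129, 83], [124, 84], [121, 84], [116, 86], [101, 98], [88, 124], [84, 146], [80, 153], [79, 154], [80, 153], [80, 153], [79, 155], [81, 155], [81, 155]]
[-5.24874763  0.17597138 14.04183926] 14.5667
[[324, 216], [330, 212], [337, 208]] [[15, 4, 128], [19, 49, 42], [11, 49, 42]]
[[21, 27, 96], [23, 26, 89], [23, 24, 84]]
```

```bash
python3 -c "
from rig import robot, cams, probe_bus, ticket
print(ticket.sign_off())"
```

```text
the job is handed in; nothing more can be done
None
```

I turned the wing into line with the slot, swung the panel shut so the wing comes through it, and handed the job in after 15 s with the fingers holding the panel flat at about 14 N; while I was finding that hold, the push briefly reached about 30 N.

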